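Set the grape crusher's jaw gap with a feeler

TASK

Set the gap of the small grape crusher with the thin feeler: stand the feeler on the crusher's steel runway, slide its blade in between the jaws until the blade spans their whole width, let go, and push the front jaw up with the fingers until its sprung shoe nips the blade lightly, about 5 N (neither loose nor jammed), then take your fingers off. Feel the fit by drawing the blade straight back out along the runway against its light drag, leaving the jaw as set. Stand the feeler upright on the rubber mat again; do not disturb the thick feeler or knock the glassware and bottle about.

Things in the scene. Friction and masses are not known exactly. Their poses are not given: they have to be found in the camera images.
- feeler_grip (a point): Thin feeler, to be used: black handle block 30 (x) by 40 (y) by 60 mm high; steel blade on edge, 8 mm thick (x), 30 mm high from the underside, its tip 140 mm from the handle's centre along +y. Stands upright on its flat underside, at first on the mat. About 0.22 kg. This point: centre of the handle, 30 mm above the underside; feeler's own axes, z up. Grasp the handle across x.
- spare_grip (a point): Thick spare feeler, to be left alone: same handle and length, but a 16 mm thick blade; it also stands on the mat, 110 mm beside the thin one; which of them is on which side varies. Point and axes as for the thin one.
- crusher: Grape crusher bolted to the bench, hopper off. Origin on the table; +y runs along the jaw gap, +x is the way the front jaw closes. Steel base plate, top at z 10 mm. Jaws stand on it from y = 15 to 105 mm, up to 47 mm above the table. Runway, the bare plate before the gap: x -65 to 55, y -195 to 0 mm. The back block (x 80 to 120 mm) is 100 mm high at most.
- mouth (a point): Point on the base plate's top (z 10 mm) at the gap's open -y end, x = 0 of the crusher. The blade goes in here, towards +y. Fully in (tip at the jaws' far end), the handle's centre is 50 mm to the -y side of this point; up to 20 mm short of that will do. The back jaw's flat face, which looks to -x, stands at x between -5 and +5 mm; where exactly differs each time and must be felt.
- tie_bar (a point): Centre of the underside of a steel tie bar that crosses over the middle of the jaws, 54 mm above the table; 135 mm (x) by 14 mm (y) by 10 mm. It bars the way into the gap from above, so the blade must be slid in under it from the open end (14 mm of room over the blade).
- jaw (a joint): Travel of the sliding front jaw in m, 0 (fully open) to 0.038, growing as it is pushed to the crusher's +x; it starts between 0 and 0.006. About 12 N of steady friction: that much push moves it, and it stays where left.
- push_face (a point): Centre of the front (-x) face of the front jaw's aluminium push plate, 50 mm above the table. The plate is 70 mm wide (y), 12 mm thick, from 14 to 84 mm above the table. Push on it to the crusher's +x. It moves with the jaw; axes as the crusher's.
- shoe: Sprung steel shoe on the front jaw, 90 (y) by 34 mm high; origin at the centre of its flat face that looks to +x, 29 mm above the table; crusher's axes. It gives way to -x against a spring of 1.5 N per mm, no preload, up to 7 mm. With the blade against the back jaw each further mm adds 1.5 N to the nip, and to the push, over the 12 N friction. Drag on the moving blade: about 1.2 times the nip.
- mat: Black rubber mat fixed to the bench, 240 mm (x) by 200 mm (y), 3 mm thick; origin at the centre of its underside.
- bottle: Black reagent bottle, 48 mm diameter, 110 mm high, stands loose; origin at the centre of its underside.
- cylinder: Clear measuring cylinder, foot 80 mm diameter, 256 mm high, stands loose; origin at the centre of its underside.

How it is judged (in metres and radians):
On the way, in this order (a step that is already met when the one before it is completed fails the run):
1. The thin feeler stands on the runway with its blade slid in across the jaws (tip no more than about 22 mm short of their far end) (y of feeler_grip in the frame of crusher above -0.058 m and x of feeler_grip in the frame of crusher between -0.032 and 0.008 m and z of feeler_grip in the frame of crusher below 0.05 m and angle between the y axis of feeler_grip and the y axis of crusher, either way round below 0.2 rad), for 0.2 s.
2. The blade, still so, is nipped by the shoe with 3 to 8 N, with the fingers off the feeler and the crusher (all of step 1 and contact force between feeler and shoe between 3 and 8 N and contact force between the fingers and feeler below 0.3 N and contact force between the fingers and crusher below 0.3 N), for 0.4 s.
3. The blade is being drawn back out along the runway (handle centre 75 to 135 mm on the -y side of the crusher's origin, feeler not lifted more than 15 mm) while the shoe still nips it with 1.5 to 12 N (y of feeler_grip in the frame of crusher between -0.135 and -0.075 m and z of feeler_grip in the frame of crusher below 0.055 m and contact force between feeler and shoe between 1.5 and 12 N), for 0.1 s.
At the end, for the whole second after the job is handed in: The thin feeler stands upright and at rest on the mat (handle's centre over the mat, tilt under 0.1 rad), and the jaw is still where it was set (travel between 18 and 34.5 mm, the span of right settings) (x of feeler_grip in the frame of mat between -0.12 and 0.12 m and y of feeler_grip in the frame of mat between -0.1 and 0.1 m and z of feeler_grip in the frame of mat between 0.028 and 0.038 m and angle between feeler_grip's own z axis and vertical below 0.1 rad and linear speed of feeler below 0.02 m/s and value of joint jaw between 0.018 and 0.0345 m); the robot touches nothing.
It fails at once if The blade is jammed: more than 20 N between shoe and blade (contact force between feeler and shoe above 20 N).
It fails at once if The thick spare feeler is disturbed (moved more than 30 mm) (distance of spare_grip from where it was at the start of the episode above 0.03 m).
It fails at once if The black bottle is knocked over or shoved more than 40 mm (angle between bottle's own z axis and vertical above 0.5 rad or distance of bottle from where it was at the start of the episode above 0.04 m).
It fails at once if The tall measuring cylinder is knocked over or shoved more than 40 mm (angle between cylinder's own z axis and vertical above 0.5 rad or distance of cylinder from where it was at the start of the episode above 0.04 m).
It also fails if it takes over 72 s, if anything falls off the work surface, if the arm or the gripper's body presses on something with over 40 N, if the wrist force passes 120 N, or if a joint passes its speed limit or range.

ROBOT

A 6-joint arm with a two-finger parallel gripper is mounted at the origin on the work surface. World frame = base frame: x ahead of the robot, y to its left, z up, the work surface at z = 0. Lengths are in mm, angles in rad, forces in N, time in s.
With the tool pointing down it reaches from about 375 to 975 mm from the base axis. Payload 3.8 kg.
Tool frame: the origin (TCP) lies between the finger pads; the fingertips stand 25 mm ahead of it and the grasp point (between the pads) lies 6 mm ahead of it (env.finger_overhang is the distance from the TCP to the fingertips, in mm); z points along the fingers, x is the direction in which the jaws open and shut, and the axes are right-handed (so a half turn about z gives the same grasp; the last joint's range is limited). The gripper opens to 88 mm and grips with 3 to 60 N. Pads are 18 mm wide; open, the fingers measure 123 mm over their backs; the gripper's body (75 mm by 187 mm) begins 45 mm behind the grasp point.
Start: joints at [1.1, 0.264, 1.604, -0, 1.274, -0.037], TCP at [283.714, 612.474, 263.706] pointing down, gripper open.
Joint ranges: [-2.63, 2.63], [-0.94, 2.18], [0.31, 2.57], [-1.31, 4.45], [0, 2.66], [-2.55, 2.55]. Speed limits (rad/s): [2.57, 2.57, 3.14, 3.14, 3.14, 3.14].

INTERFACE

Orientations are given as a unit quaternion [x, y, z, w].
In Python, from station import env, optics, order gives the robot as it stands.
- The arm moves only by the tool servo_tool, never from a script. Its argument "rows" is a list of rows, each a list of 7 numbers: the shift along the tool's x, y, z in cm, then the turn, a rotation vector about the tool's x, y, z in degrees, then the finger opening in cm, from 0 to 8.81. A call has 1 to 12 rows; each row shifts and turns the commanded pose from where the row before left it, along the tool's axes as they then stand; what a row does not reach is not made up. A row lasts 1/12 s, in which the tool goes at most 41.7 mm and 7.16 degrees, less where a joint would pass 70% of its speed; a pose out of reach is approached as far as the arm can. A call with a gripper value outside its range is refused whole. The fingers move at their own pace and stop on an object; the grip force is fixed at half the most. Time passes only in rows, so rows that do not move let the fingers close. It gives the time, the measured TCP pose, the force and the opening at its end, in the units of the state.
- env.get_obs(): the state, without advancing time (a new reading comes with each control period).
- optics.grab_frame(name): name is "side" or "top"; returns a dict with "image" (384x512x3 uint8, blue, green, red), "z_map" (384x512 float32, mm along the optical axis (not along the pixel's ray), 0 where there is no reading), "intrinsics" (3x3 intrinsics, pixels), "R" (3x3) and "t" (3): a world point X has camera coordinates R X + t. Camera axes: x right, y down, z forward; pixel columns grow to the right and rows downward; lengths in mm; the calibration is good to about 2 mm. A picture is of the moment at which its call begins.
- order.hand_in(): hands the job in, once; it reports no verdict.
The state is a dict: "time_s": time; "joint_positions": joint angles; "joint_vel": joint speeds; "joint_torque": joint torques, N m; "eef_pos": TCP position; "eef_rot": TCP orientation; "ft_force": force on the tool from outside, world axes, zero at the start; "ft_torque": the same for the moment, N m; "grip_width": finger opening in mm.
Only numpy, scipy, OpenCV 4.12 (cv2) and the standard library are available. Lean on these libraries where they do the work, as an engineer would, in place of code of your own. Each camera call takes 0.05 s, during which the arm holds its last target. There are 200 camera calls.

## Working session

There is one attempt and no reset: what is moved stays moved. The work goes in short steps, Python scripts to look and compute and a tool call to move; the robot and the scene stay as the last step left them, time stands still between calls to the robot, and variables do not carry over. Pictures are saved under pics/ and viewed, about 8 in all and at most 12, crops included, and the job is handed in when it is done.

Besides the shell and the picture viewer there is one more tool, called after "Emit:" in YAML: its name, and indented under it one key for each argument. servo_tool: Moves the arm, as the interface text tells. Its arguments: {"type":"object","properties":{"rows":{"type":"array"}},"required":["rows"]}

```bash
mkdir -p pics; python3 - <<'E'
from station import env, optics, order
import cv2,numpy as np
o=env.get_obs(); print(o)
for n in("top","side"):
    f=optics.grab_frame(n); cv2.imwrite(f"pics/{n}0.png",f["image"]); np.savez(f"{n}0.npz",**f)
    print(n,f["intrinsics"],f["R"],f["t"], -f["R"].T@f["t"])
E
```

```text
{'time_s': 0.0, 'joint_positions': array([ 1.10006913e+00,  2.64755092e-01,  1.60538753e+00, -1.88596059e-05,
        1.27368033e+00, -3.68818065e-02]), 'joint_vel': array([-1.04920657e-04, -4.92423889e-04,  2.27402712e-04, -6.32485439e-05,
        6.47300515e-04, -2.47730000e-03]), 'joint_torque': array([ 9.30909664e-04, -5.02103698e+01, -3.56880248e+01,  7.29328673e-02,
        2.91571871e-02, -1.85810627e-04]), 'eef_pos': array([283.44164926, 611.87953808, 262.37932119]), 'eef_rot': array([ 8.42720666e-01,  5.38349918e-01, -9.56688081e-04,  5.73046333e-04]), 'ft_force': array([0.47483813, 0.2518306 , 0.01968592]), 'ft_torque': array([-0.07506606,  0.01163132,  0.02363779]), 'grip_width': 88.38165914468125}
top [[404.13580229   0.         254.8241459 ]
 [  0.         404.13580229 190.27581914]
 [  0.           0.           1.        ]] [[-0.00900598 -0.99995878  0.00115614]
 [-0.98920391  0.00873998 -0.1462848 ]
 [ 0.14626866 -0.00246109 -0.98924184]] [-52.72788033 575.42395221 886.60319243] [439.0544947  -55.57288837 961.30171108]
side [[480.72706832   0.         262.93231868]
 [  0.         480.72706832 198.67930004]
 [  0.           0.           1.        ]] [[ 0.93883826 -0.34389168  0.01792286]
 [-0.17394384 -0.51850643 -0.83719449]
 [ 0.29719733  0.78287265 -0.54661152]] [-580.21128561  117.09572478 1158.51534126] [  220.78496481 -1045.78492627   741.68876756]
```

View pics/top0.png

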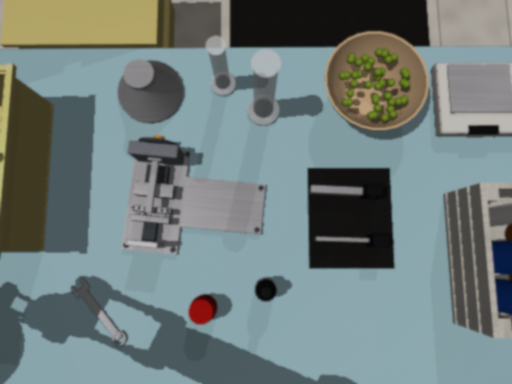

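View pics/side0.png

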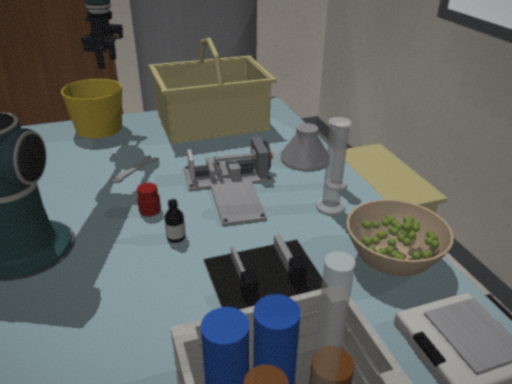

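The top view shows the runway at about (220,205) with the jaws at (150,200). The thin feeler's handle is at (380,240), the thick one's at (375,190), and the bottle is at (265,290). The side view agrees. Next I'll measure from enlarged crops.

```bash
cat > h.py <<'E'
import numpy as np,cv2
def ray(f,u,v,z):
    K,R,t=f["intrinsics"],f["R"],f["t"]
    d=R.T@np.linalg.solve(K,[u,v,1]); c=-R.T@t
    return c+d*(z-c[2])/d[2]
def pt(f,u,v):
    Z=f["z_map"][int(round(v)),int(round(u))]
    return f["R"].T@(np.linalg.solve(f["intrinsics"],[u,v,1])*Z-f["t"])
def cloud(f):
    v,u=np.mgrid[:384,:512]; Z=f["z_map"]
    p=np.stack([u,v,np.ones_like(u)],-1).reshape(-1,3)@np.linalg.inv(f["intrinsics"]).T*Z.reshape(-1,1)
    return ((p-f["t"])@f["R"]).reshape(384,512,3)
E
python3 - <<'E'
import numpy as np,cv2
from h import *
f=dict(np.load("top0.npz")); P=cloud(f); im=f["image"]
a=cv2.resize(im[125:260,115:275],None,fx=5,fy=5,interpolation=cv2.INTER_CUBIC)[:600]
cv2.imwrite("pics/c1.png",a)
# runway plate
m=(abs(P[...,2]-10)<5)&(im.min(-1)>70)&(im.max(-1).astype(int)-im.min(-1)<30)
m[:, :183]=0; m[:,270:]=0; m[:165]=0;m[240:]=0
c=max(cv2.findContours(m.astype(np.uint8),0,1)[0],key=cv2.contourArea)
r=cv2.minAreaRect(c);print("plate",r)
for b in cv2.boxPoints(r): print(b,ray(f,*b,10)[:2])
# mat
m=(im.max(-1)<40).astype(np.uint8);m[:, :300]=0;m[:, 400:]=0;m[:160]=0;m[275:]=0
ys,xs=np.nonzero(m);r=cv2.minAreaRect(np.stack([xs,ys],1).astype(np.float32))
print("mat",r)
for b in cv2.boxPoints(r): print(b,ray(f,*b,3)[:2])
q=P[160:275,300:400]; 
h=((q[...,2]>52)&(q[...,2]<75)).astype(np.uint8)
n,l,s,ce=cv2.connectedComponentsWithStats(h)
for i in range(1,n):
    if s[i,4]>20: print("handle",s[i],ce[i]+[300,160],np.median(q[l==i],0), [ray(f,*(b+[300,160]),63)[:2].round() for b in cv2.boxPoints(cv2.minAreaRect(np.stack(np.nonzero(l==i)[::-1],1).astype(np.float32)))])
bl=((q[...,2]>22)&(q[...,2]<45)).astype(np.uint8)
n,l,s,ce=cv2.connectedComponentsWithStats(bl)
for i in range(1,n):
    if s[i,4]>20:
        w=q[l==i]; v=cv2.fitLine(w[:,:2].astype(np.float32),2,0,.01,.01).ravel(); print("blade",s[i],v, np.degrees(np.arctan2(v[1],v[0])),w[:,1].min(),w[:,1].max())
for nm,y0,y1,x0,x1 in(("bottle",270,310,245,285),("red",290,330,185,220),("cyl",40,130,240,290)):
    w=P[y0:y1,x0:x1]; w=w[w[...,2]>20]; print(nm,w.min(0),w.max(0),np.median(w,0))
E
```

```text
plate ((221.39865112304688, 199.53887939453125), (83.141845703125, 62.0711555480957), 5.572198390960693)
[177.01062 226.39127] [495.61130196 125.52834904]
[183.03772 164.61343] [643.53412452 113.8926597 ]
[265.78668 172.6865 ] [622.06429406 -84.57743604]
[259.75958 234.46432] [475.01462615 -68.55435985]
mat ((350.5, 217.5), (97.0, 83.0), 90.0)
[309. 169.] [ 631.55568644 -189.32039899]
[392. 169.] [ 629.7957259  -389.93871541]
[392. 266.] [ 399.31921316 -376.40849415]
[309. 266.] [ 401.07221956 -182.72293892]
handle [ 65  23  18  14 240] [373.4625 189.6625] [ 570.51123762 -324.43955844   61.66556621] [array([ 586., -306.]), array([ 586., -345.]), array([ 556., -343.]), array([ 557., -305.])]
handle [ 71  73  19  14 246] [380.00406504 239.89837398] [ 458.50201487 -333.30505569   62.07115901] [array([ 474., -314.]), array([ 474., -354.]), array([ 445., -352.]), array([ 446., -313.])]
blade [ 10  25  68  14 433] [ 9.0593487e-02  9.9588794e-01  5.7469965e+02 -2.5290973e+02] 84.802246 -342.5304836854882 -186.7307204769006
blade [ 15  74  56  13 230] [ 4.1304115e-02  9.9914664e-01  4.6147653e+02 -2.6257681e+02] 87.63277 -317.44007371767634 -195.5153968771375
bottle [ 330.51747646 -102.40957977   20.22674783] [439.0544947  -54.01826905 961.30171108] [357.46244104 -76.68737283  78.09229677]
red [284.83848494 -55.57288837  20.10883613] [439.0544947   86.88348084 961.30171108] [314.07819429  57.67183906  73.85891906]
cyl [ 439.0544947  -106.23486103   20.26505754] [810.13031654 -52.32591963 961.30171108] [765.64752353 -77.96035855 228.20409128]
```

View pics/c1.png

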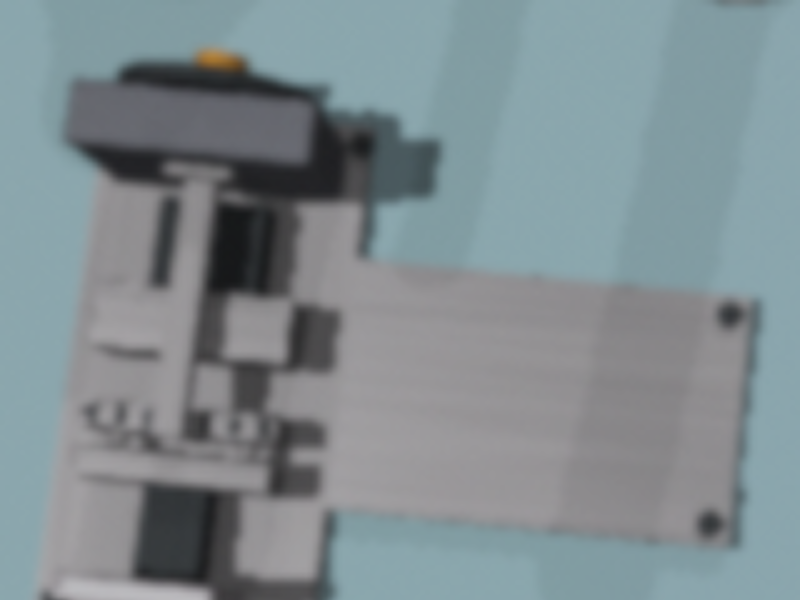

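The crop shows the runway corners at about (365,262), (752,298), (738,545) and (330,512), and the jaw gap at about y 370–445. From these I'll compute the crusher frame.

```bash
python3 - <<'E'
import numpy as np,cv2
from h import *
f=dict(np.load("top0.npz")); P=cloud(f)
px=np.array([(365,262),(752,298),(738,545),(330,512)])/5.+[115,125]
W=np.array([ray(f,*p,10)[:2] for p in px]);print(W)
C=np.array([(55,0),(55,-195),(-65,-195),(-65,0)],float)
a=C-C.mean(0);b=W-W.mean(0)
th=np.arctan2((a[:,0]*b[:,1]-a[:,1]*b[:,0]).sum(),(a*b).sum());R=np.array([[np.cos(th),-np.sin(th)],[np.sin(th),np.cos(th)]])
o=W.mean(0)-R@C.mean(0);print("origin",o,"deg",np.degrees(th),"res",W-(C@R.T+o))
np.savez("cr.npz",R=R,o=o)
for nm,p,z in[("plate top bar L",(55,590),84),("R",(212,590),84),("shoe?R",(270,470),46),("upper blk R top edge",(290,300),47),("blk R low edge",(290,362),47),("fr top",(270,450),46),("fr bot",(270,490),46),("bigblk",(310,165),100)]:
    w=ray(f,*(np.array(p)/5+[115,125]),z)[:2];print(nm,R.T@(w-o), (R.T@(pt(f,*(np.array(p)/5+[115,125]))[:2]-o)).round(),pt(f,*(np.array(p)/5+[115,125]))[2].round())
# push plate by height
Q=P.copy();Q[...,:2]=(P[...,:2]-o)@R
m=(Q[...,2]>70)&(Q[...,2]<95)&(Q[...,0]<-20)&(Q[...,0]>-140)&(abs(Q[...,1]-60)<70)
print("plate",np.percentile(Q[m],[3,50,97],axis=0))
m=(Q[...,2]>38)&(Q[...,2]<52)&(abs(Q[...,0])<70)&(Q[...,1]>10)&(Q[...,1]<40)
print(np.histogram(Q[m][:,0],bins=range(-70,75,5)))
from station import env
print(env.get_obs()["eef_rot"])
from scipy.spatial.transform import Rotation as Ro
print(Ro.from_quat(env.get_obs()["eef_rot"]).as_matrix().round(3))
E
```

```text
[[612.23526425 101.50483412]
 [593.17138769 -83.28039062]
 [476.03677114 -75.2183987 ]
 [493.16495639 116.12195778]]
origin [557.96218166 111.35565863] deg -5.492966488009068 res [[-0.47435502 -4.58602876]
 [-0.87213757  4.73329805]
 [ 1.44220067  1.3084629 ]
 [-0.09570808 -1.45573219]]
plate top bar L [-111.42050547   98.94203923] [-111.   99.] 83.0
R [-105.55824666   31.6396539 ] [-106.   33.] 77.0
shoe?R [-49.87119233  21.10236689] [-49.  23.] 39.0
upper blk R top edge [28.27993217 20.92929559] [34. 30.] 7.0
blk R low edge [-0.17912216 17.59969745] [ 2. 22.] 24.0
fr top [-40.85309487  22.17066869] [-38.  30.] 8.0
fr bot [-58.86321033  20.0371545 ] [-58.  23.] 33.0
bigblk [80.69085484  7.67007567] [84. 11.] 82.0
plate [[-115.09028205   34.25233187   78.83099603]
 [-109.572855     66.13104589   83.16908749]
 [-104.09704641   99.71537967   86.17713164]]
(array([ 0,  0, 22, 17, 14,  0,  9, 21, 18,  0,  0,  0,  0,  6, 17, 20, 18,
       17, 20, 14,  0,  0,  0,  0,  0,  0,  0,  0]), array([-70, -65, -60, -55, -50, -45, -40, -35, -30, -25, -20, -15, -10,
        -5,   0,   5,  10,  15,  20,  25,  30,  35,  40,  45,  50,  55,
        60,  65,  70]))
[ 8.42699373e-01  5.38383509e-01 -8.46066149e-04  4.97401110e-04]
[[ 0.42   0.907 -0.001]
 [ 0.907 -0.42  -0.002]
 [-0.002 -0.    -1.   ]]
```

Emit:
servo_tool:
  rows:
    - [-2.7,2.8,0,0,0,0,7]
    - [-2.7,2.8,0,0,0,0,7]
    - [-2.7,2.8,0,0,0,0,7]
    - [-2.7,2.8,0,0,0,0,7]
    - [-2.7,2.8,0,0,0,0,7]
    - [-2.7,2.8,0,0,0,0,7]
    - [-2.7,2.8,0,0,0,0,7]
    - [-2.7,2.8,0,0,0,0,7]
    - [-2.7,2.8,0,0,0,0,7]
    - [-2.7,2.8,0,0,0,0,7]
    - [-2.7,2.8,0,0,0,0,7]
    - [-2.7,2.8,0,0,0,0,7]

```text
time_s: 1.1
eef_pos: [452.3, 175.4, 263.4]
eef_rot: [0.843, 0.538, -0.0, -0.0]
ft_force: [0.3, -0.3, -0.1]
grip_width: 69.8
```

Emit:
servo_tool:
  rows:
    - [-2.8,2.9,0,0,0,0,7]
    - [-2.8,2.9,0,0,0,0,7]
    - [-3.7,1.5,0,0,0,0,7]
    - [-3.7,1.5,0,0,0,0,7]
    - [-3.7,1.5,0,0,0,0,7]
    - [-3.7,1.5,0,0,0,0,7]
    - [-3.7,1.5,0,0,0,0,7]
    - [-3.7,1.5,0,0,0,0,7]
    - [-3.7,1.5,0,0,0,0,7]
    - [-3.7,1.5,0,0,0,0,7]
    - [-3.7,1.5,0,0,0,0,7]
    - [-3.7,1.5,0,0,0,0,7]

```text
time_s: 2.1
eef_pos: [461.3, -298.6, 263.4]
eef_rot: [0.843, 0.538, -0.0, -0.0]
ft_force: [-0.0, -0.1, 0.3]
grip_width: 70.0
```

Emit:
servo_tool:
  rows:
    - [-3.1,1.3,0,0,0,0,7]
    - [0,0,0,0,0,6.7,7]
    - [0,0,0,0,0,6.7,7]
    - [0,0,0,0,0,6.7,7]
    - [0,0,0,0,0,6.7,7]
    - [0,0,0,0,0,6.7,7]
    - [0,0,0,0,0,6.7,7]
    - [0,0,0,0,0,6.7,7]
    - [0,0,0,0,0,6.7,7]
    - [0,0,0,0,0,6.7,7]
    - [0,0,0,0,0,6.7,7]
    - [0,0,0,0,0,0,7]

```text
time_s: 3.1
eef_pos: [460.6, -330.1, 263.1]
eef_rot: [1.0, -0.018, -0.0, -0.0]
ft_force: [0.7, 0.8, 1.1]
grip_width: 69.9
```

Emit:
servo_tool:
  rows:
    - [0,0.3,3.0,0,0,0,7]
    - [0,0,3.0,0,0,0,7]
    - [0,0,3.0,0,0,0,7]
    - [0,0,3.0,0,0,0,7]
    - [0,0,3.0,0,0,0,7]
    - [0,0,3.0,0,0,0,7]
    - [0,0,2.5,0,0,0,7]
    - [0,0,1.4,0,0,0,7]
    - [0,0,0,0,0,0,7]
    - [0,0,0,0,0,0,3.5]
    - [0,0,0,0,0,0,2.5]
    - [0,0,0,0,0,0,2.5]

```text
time_s: 4.1
eef_pos: [461.9, -334.2, 46.5]
eef_rot: [1.0, -0.016, 0.001, 0.001]
ft_force: [-0.1, 0.1, 1.0]
grip_width: 52.1
```

Emit:
servo_tool:
  rows:
    - [0,0,0,0,0,0,2]
    - [0,0,0,0,0,0,2]
    - [0,0,0,0,0,0,2]
    - [0,0,0,0,0,0,2]

```text
time_s: 4.43
eef_pos: [461.0, -333.7, 45.6]
eef_rot: [1.0, -0.016, 0.0, 0.0]
ft_force: [-1.6, 0.3, 4.3]
grip_width: 29.6
```

Emit:
servo_tool:
  rows:
    - [0,0,-2.5,0,0,0,2]
    - [0,0,-2.5,0,0,0,2]
    - [0,0,-3,0,0,0,2]
    - [0.6,-3.3,0,0,0,0,2]
    - [0.6,-3.3,0,0,0,0,2]
    - [0.6,-3.3,0,0,0,0,2]
    - [0.6,-3.3,0,0,0,0,2]
    - [0.6,-3.3,0,0,0,0,2]
    - [0.6,-3.3,0,0,0,0,2]
    - [0.6,-3.3,0,0,0,0,2]
    - [0.7,-3.3,0,0,0,0,2]
    - [0.7,-2.2,0,0,0,0,2]

```text
time_s: 5.43
eef_pos: [525.4, -46.5, 124.3]
eef_rot: [1.0, -0.016, -0.0, -0.0]
ft_force: [-0.1, 0.5, -2.7]
grip_width: 30.0
```

Emit:
servo_tool:
  rows:
    - [0.5,-1.8,0,0,0,0,2]
    - [0.4,0,0,0,0,3.7,2]
    - [0,0,2.0,0,0,0,2]
    - [0,0,2.0,0,0,0,2]
    - [0,0,0,0,0,0,2]
    - [0,0,0,0,0,0,2]

```text
time_s: 5.93
eef_pos: [533.8, -31.3, 83.3]
eef_rot: [0.999, -0.048, -0.002, -0.0]
ft_force: [0.2, 0.3, -2.4]
grip_width: 29.8
```

```bash
python3 - <<'E'
from station import env, optics
import cv2,numpy as np
from h import *
t=optics.grab_frame("top");s=optics.grab_frame("side")
np.savez("top1.npz",**t);np.savez("side1.npz",**s)
a=cv2.resize(t["image"][125:260,115:275],None,fx=3.5,fy=3.5,interpolation=2)
b=cv2.resize(s["image"][110:250,160:300],None,fx=3.3,fy=3.3,interpolation=2)
h=max(a.shape[0],b.shape[0]);c=np.zeros((h,a.shape[1]+b.shape[1],3),np.uint8);c[:a.shape[0],:a.shape[1]]=a;c[:b.shape[0],a.shape[1]:]=b
k=800/c.shape[1];cv2.imwrite("pics/m1.png",cv2.resize(c,None,fx=k,fy=k));print(k,a.shape)
print(env.get_obs())
E
```

```text
0.7827788649706457 (472, 560, 3)
{'time_s': 6.0333, 'joint_positions': array([-1.05506234e-01,  1.85631736e-01,  2.05906127e+00,  2.58220561e-07,
        8.96385352e-01, -8.35318075e-03]), 'joint_vel': array([-0.00258181, -0.0126627 , -0.01347002,  0.00034176, -0.00306382,
        0.00013803]), 'joint_torque': array([ 1.01527073e-01, -3.95283008e+01, -2.91157293e+01,  1.07894016e-01,
        9.71084763e-02, -3.39921928e-03]), 'eef_pos': array([535.85396893, -31.7073525 ,  85.30691098]), 'eef_rot': array([ 9.98820356e-01, -4.85575034e-02,  2.56735342e-04,  1.45306491e-05]), 'ft_force': array([-0.30971839,  0.23513495, -2.44065272]), 'ft_torque': array([-0.11420098,  0.10409121, -0.01171908]), 'grip_width': 29.862070585651203}
```

View pics/m1.png

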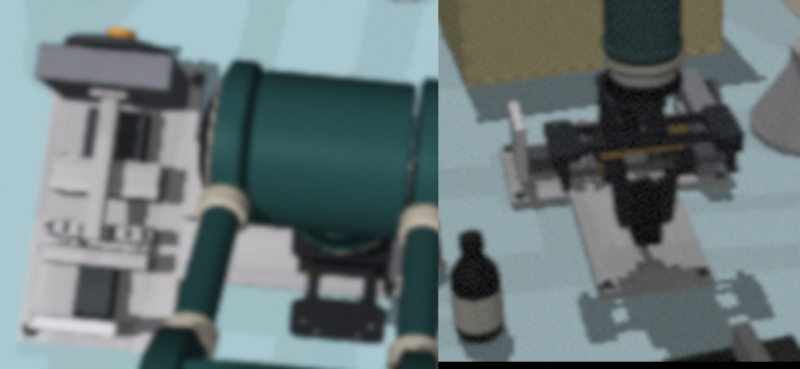

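The arm hides the gap from above. The side view shows the feeler held square above the runway. By kinematics the handle is at crusher (-8,-145), so I'll shift 6 mm to -x, lower and slide in.

Emit:
servo_tool:
  rows:
    - [-0.6,0,1,0,0,0,2]
    - [0,0,1,0,0,0,2]
    - [0,0,0.9,0,0,0,2]
    - [0,-1,0,0,0,0,2]
    - [0,-1,0,0,0,0,2]
    - [0,-1,0,0,0,0,2]
    - [0,-1,0,0,0,0,2]
    - [0,-0.5,0,0,0,0,2]
    - [0,0,0,0,0,0,2]
    - [0,0,0,0,0,0,2]

```text
time_s: 6.87
eef_pos: [534.2, 14.5, 56.0]
eef_rot: [0.999, -0.048, 0.0, 0.0]
ft_force: [-0.8, 0.4, -1.9]
grip_width: 30.1
```

Emit:
servo_tool:
  rows:
    - [0,-1,0,0,0,0,2]
    - [0,-1,0,0,0,0,2]
    - [0,-1,0,0,0,0,2]
    - [0,-1,0,0,0,0,2]
    - [0,-0.4,0,0,0,0,2]
    - [0,0,0,0,0,0,2]
    - [0,0,0,0,0,0,2]

```text
time_s: 7.45
eef_pos: [538.2, 58.0, 55.7]
eef_rot: [0.999, -0.048, -0.0, 0.0]
ft_force: [0.7, -0.6, -2.0]
grip_width: 29.8
```

```bash
python3 - <<'E'
from station import env, optics
import cv2,numpy as np
t=optics.grab_frame("top");s=optics.grab_frame("side")
a=cv2.resize(t["image"][135:245,115:215],None,fx=4,fy=4,interpolation=2)
b=cv2.resize(s["image"][120:230,165:265],None,fx=4,fy=4,interpolation=2)
cv2.imwrite("pics/m2.png",np.hstack([a,b]))
E
```

```text
(no output)
```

View pics/m2.png

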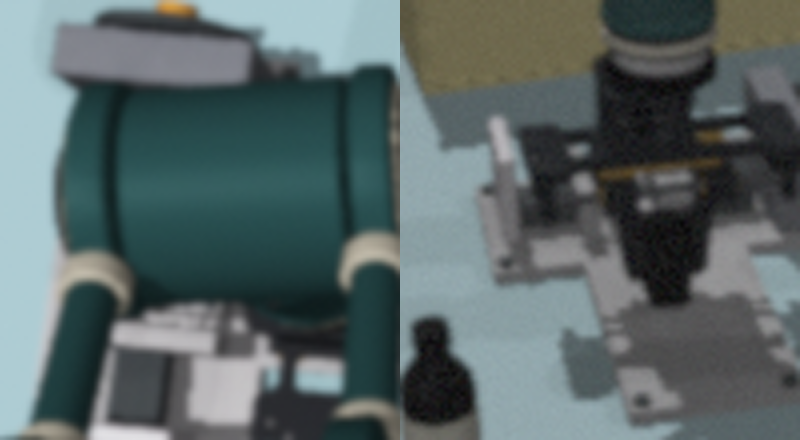

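Emit:
servo_tool:
  rows:
    - [0,-0.8,0,0,0,0,2]
    - [0,0,0.2,0,0,0,2]
    - [0,0,0.1,0,0,0,2]
    - [0,0,0,0,0,0,2]
    - [0,0,0,0,0,0,2]

```text
time_s: 7.97
eef_pos: [538.9, 65.5, 52.6]
eef_rot: [0.999, -0.048, -0.0, 0.0]
ft_force: [0.3, 0.4, -1.7]
grip_width: 29.6
```

Emit:
servo_tool:
  rows:
    - [0.3,0,0,0,0,0,2]
    - [0.3,0,0,0,0,0,2]
    - [0,0,0,0,0,0,2]
    - [0,0,0,0,0,0,2]

```text
time_s: 8.3
eef_pos: [545.3, 64.9, 52.7]
eef_rot: [0.999, -0.049, 0.0, 0.0]
ft_force: [0.4, 0.6, -1.2]
grip_width: 29.4
```

Emit:
servo_tool:
  rows:
    - [0.15,0,0.05,0,0,0,2]
    - [0,0,0,0,0,0,2]
    - [0,0,0,0,0,0,2]

```text
time_s: 8.55
eef_pos: [546.7, 64.8, 52.6]
eef_rot: [0.999, -0.048, 0.0, 0.0]
ft_force: [-1.3, 0.6, 3.1]
grip_width: 29.6
```

Emit:
servo_tool:
  rows:
    - [0.15,0,0.05,0,0,0,2]
    - [0,0,0,0,0,0,2]
    - [0,0,0,0,0,0,2]

```text
time_s: 8.8
eef_pos: [548.1, 64.8, 52.5]
eef_rot: [0.999, -0.048, 0.0, -0.0]
ft_force: [-3.0, 0.1, 6.2]
grip_width: 29.7
```

Emit:
servo_tool:
  rows:
    - [0.1,0,0.05,0,0,0,2]
    - [0,0,0,0,0,0,2]
    - [0,0,0,0,0,0,2]

```text
time_s: 9.05
eef_pos: [548.3, 64.8, 52.6]
eef_rot: [0.999, -0.048, -0.001, -0.0]
ft_force: [-7.1, -0.1, 12.8]
grip_width: 29.9
```

Emit:
servo_tool:
  rows:
    - [0,0,-0.15,0,0,0,2]
    - [0,0,0,0,0,0,2]
    - [0,0,0,0,0,0,2]

```text
time_s: 9.3
eef_pos: [548.8, 64.6, 52.6]
eef_rot: [0.999, -0.048, -0.0, 0.0]
ft_force: [-1.0, 0.2, 2.3]
grip_width: 29.9
```

Emit:
servo_tool:
  rows:
    - [0.1,0,0,0,0,0,2]
    - [0,0,0,0,0,0,2]
    - [0,0,0,0,0,0,2]

```text
time_s: 9.55
eef_pos: [549.1, 64.6, 52.6]
eef_rot: [0.999, -0.048, -0.001, 0.0]
ft_force: [-4.8, 1.3, 5.4]
grip_width: 29.9
```

Emit:
servo_tool:
  rows:
    - [0.1,0,-0.05,0,0,0,2]
    - [0,0,0,0,0,0,2]
    - [0,0,0,0,0,0,2]

```text
time_s: 9.8
eef_pos: [549.3, 64.5, 52.6]
eef_rot: [0.999, -0.048, -0.002, 0.0]
ft_force: [-5.8, 1.0, 5.2]
grip_width: 29.4
```

Emit:
servo_tool:
  rows:
    - [-0.15,0,-0.05,0,0,0,2]
    - [0,0,0,0,0,0,2]
    - [0,0,0,0,0,0,4]
    - [0,0,0,0,0,0,6]
    - [0,0,0,0,0,0,6]
    - [0,0,0,0,0,0,6]
    - [0,0,-2,0,0,0,6]
    - [0,0,-3,0,0,0,6]
    - [0,0,-3,0,0,0,6]
    - [0,0,-3,0,0,0,6]
    - [0,0,0,0,0,0,6]

```text
time_s: 10.72
eef_pos: [554.2, 64.9, 171.0]
eef_rot: [0.999, -0.049, 0.006, -0.001]
ft_force: [1.2, 0.0, 1.4]
grip_width: 59.8
```

Emit:
servo_tool:
  rows:
    - [-3,-2.2,0,0,0,0,3]
    - [-3,-2.2,0,0,0,0,0]
    - [-3,-2.2,0,0,0,0,0]
    - [-3,-2.2,0,0,0,0,0]
    - [-3,-2.0,0,0,0,0,0]
    - [0,0,0,0,0,-7,0]
    - [0,0,0,0,0,-7,0]
    - [0,0,0,0,0,-7,0]
    - [0,0,0,0,0,-7,0]
    - [0,0,0,0,0,-7,0]
    - [0,0,0,0,0,-7,0]
    - [0,0,0,0,0,-7,0]

```text
time_s: 11.72
eef_pos: [410.6, 186.6, 163.4]
eef_rot: [0.928, 0.373, 0.0, 0.0]
ft_force: [-0.5, 0.9, -0.1]
grip_width: 0.5
```

Emit:
servo_tool:
  rows:
    - [0,0,0,0,0,-7,0]
    - [0,0,0,0,0,-7,0]
    - [0,0,0,0,0,-7,0]
    - [0,0,0,0,0,-7,0]
    - [0,0,0,0,0,-7,0]
    - [0,0,0,0,0,-6,0]
    - [0,0,0,0,0,0,0]
    - [0,0,0,0,0,0,0]

```text
time_s: 12.38
eef_pos: [410.6, 186.5, 163.5]
eef_rot: [0.742, 0.671, 0.0, -0.0]
ft_force: [-0.3, 0.4, 0.1]
grip_width: 0.2
```

```bash
python3 - <<'E'
from station import env, optics
import cv2,numpy as np
from h import *
t=optics.grab_frame("top");s=optics.grab_frame("side");np.savez("top2.npz",**t)
a=cv2.resize(t["image"][130:265,115:275],None,fx=2.7,fy=2.7,interpolation=2)
b=cv2.resize(s["image"][120:255,160:280],None,fx=2.7,fy=2.7,interpolation=2)
cv2.imwrite("pics/m3.png",np.hstack([a,b]))
d=np.load("cr.npz");o=env.get_obs();p=o["eef_pos"];print(p,d["R"].T@(p[:2]-d["o"]),o["eef_rot"],o["ft_force"])
P=cloud(t);Q=P.copy();Q[...,:2]=(P[...,:2]-d["o"])@d["R"]
m=(Q[...,2]>62)&(Q[...,2]<76)&(abs(Q[...,0])<40)&(Q[...,1]<10)&(Q[...,1]>-100)
print("handle top",m.sum(),np.percentile(Q[m],[3,50,97],axis=0) if m.sum() else 0)
E
```

```text
[410.59848966 186.53441076 163.58208474] [-153.88336925   60.72735099] [7.41392938e-01 6.71071166e-01 1.64106107e-05 2.27624128e-06] [-0.51190571  0.05508097  0.42259891]
handle top 243 [[-18.74990976 -68.4828358   64.76680932]
 [ -4.86794824 -49.690173    68.88030579]
 [  9.24214761 -31.12688852  72.07587877]]
```

View pics/m3.png

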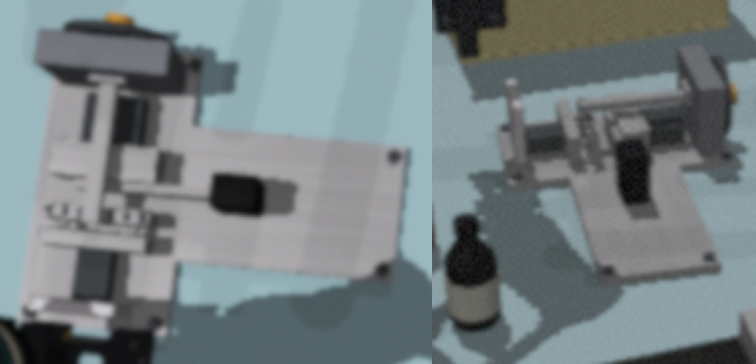

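The feeler stands at crusher (-5,-50) with its blade against the back jaw, in the gap at about (165,190) in the left picture. The arm's tool is in front of the push plate at bottom left. Now to lower and push.

Emit:
servo_tool:
  rows:
    - [0,0,2.5,0,0,0,0]
    - [0,0,2.5,0,0,0,0]
    - [0,0,2.5,0,0,0,0]
    - [0,0,2.3,0,0,0,0]
    - [0,1,0,0,0,0,0]
    - [0,0.5,0,0,0,0,0]
    - [0,0,0,0,0,0,0]

```text
time_s: 13.07
eef_pos: [428.2, 185.6, 67.2]
eef_rot: [0.741, 0.672, 0.001, 0.001]
ft_force: [0.3, 0.5, 0.3]
grip_width: 0.4
```

Emit:
servo_tool:
  rows:
    - [0,0.5,0,0,0,0,0]
    - [0,0.4,0,0,0,0,0]
    - [0,0.3,0,0,0,0,0]
    - [0,0.3,0,0,0,0,0]
    - [0,0,0,0,0,0,0]

```text
time_s: 13.48
eef_pos: [438.7, 183.9, 66.2]
eef_rot: [0.741, 0.671, -0.002, -0.002]
ft_force: [-8.3, 3.2, 6.5]
grip_width: 0.5
```

Emit:
servo_tool:
  rows:
    - [0,0.2,0,0,0,0,0]
    - [0,0.2,0,0,0,0,0]
    - [0,0.2,0,0,0,0,0]
    - [0,0.2,0,0,0,0,0]
    - [0,0.2,0,0,0,0,0]
    - [0,0,0,0,0,0,0]
    - [0,0,0,0,0,0,0]

```text
time_s: 14.07
eef_pos: [447.7, 182.9, 66.0]
eef_rot: [0.741, 0.672, -0.002, -0.002]
ft_force: [-9.5, 3.1, 7.5]
grip_width: 0.7
```

Emit:
servo_tool:
  rows:
    - [0,0.1,0,0,0,0,0]
    - [0,0.1,0,0,0,0,0]
    - [0,0.1,0,0,0,0,0]

```text
time_s: 14.32
eef_pos: [450.2, 182.7, 66.0]
eef_rot: [0.741, 0.672, -0.003, -0.002]
ft_force: [-12.5, 2.3, 7.8]
grip_width: 0.0
```

Emit:
servo_tool:
  rows:
    - [0,0.1,0,0,0,0,0]
    - [0,0.1,0,0,0,0,0]

```text
time_s: 14.48
eef_pos: [452.2, 182.5, 66.0]
eef_rot: [0.741, 0.672, -0.003, -0.002]
ft_force: [-13.4, 2.8, 8.2]
grip_width: 0.7
```

Emit:
servo_tool:
  rows:
    - [0,0.1,0,0,0,0,0]
    - [0,0.1,0,0,0,0,0]

```text
time_s: 14.65
eef_pos: [454.0, 182.3, 66.0]
eef_rot: [0.741, 0.672, -0.003, -0.002]
ft_force: [-13.0, 3.5, 9.1]
grip_width: 0.3
```

Emit:
servo_tool:
  rows:
    - [0,0.1,0,0,0,0,0]

```text
time_s: 14.73
eef_pos: [455.0, 182.2, 66.0]
eef_rot: [0.741, 0.672, -0.003, -0.003]
ft_force: [-14.0, 3.3, 10.9]
grip_width: 0.3
```

Emit:
servo_tool:
  rows:
    - [0,0.1,0,0,0,0,0]

```text
time_s: 14.82
eef_pos: [455.7, 182.1, 66.0]
eef_rot: [0.741, 0.671, -0.003, -0.003]
ft_force: [-14.6, 3.8, 11.7]
grip_width: 0.3
```

Emit:
servo_tool:
  rows:
    - [0,0.1,0,0,0,0,0]

```text
time_s: 14.9
eef_pos: [456.4, 182.0, 66.0]
eef_rot: [0.741, 0.671, -0.003, -0.003]
ft_force: [-16.1, 3.4, 12.1]
grip_width: 0.6
```

Emit:
servo_tool:
  rows:
    - [0,0.1,0,0,0,0,0]

```text
time_s: 14.98
eef_pos: [457.1, 181.9, 66.0]
eef_rot: [0.741, 0.671, -0.003, -0.003]
ft_force: [-17.0, 3.3, 13.7]
grip_width: 0.3
```

Emit:
servo_tool:
  rows:
    - [0,0.1,0,0,0,0,0]

```text
time_s: 15.07
eef_pos: [457.8, 181.8, 66.0]
eef_rot: [0.741, 0.671, -0.004, -0.003]
ft_force: [-18.3, 3.5, 13.9]
grip_width: 0.3
```

The push force levelled at about 13.3 N, then rose at 1.57 N/mm to 18.5 N. That puts the nip at about 5 N, so I'm backing off.

Emit:
servo_tool:
  rows:
    - [0,-0.5,0,0,0,0,0]
    - [0,-1.0,0,0,0,0,0]
    - [0,-1.5,0,0,0,0,0]
    - [0,-1.0,0,0,0,0,0]
    - [0,0,-2.5,0,0,0,0]
    - [0,0,-3,0,0,0,0]
    - [0,0,-3,0,0,0,0]
    - [0,0,-2,0,0,0,0]

```text
time_s: 15.73
eef_pos: [423.3, 185.8, 173.7]
eef_rot: [0.74, 0.672, 0.002, 0.001]
ft_force: [0.2, 0.5, 0.9]
grip_width: 0.1
```

```bash
python3 - <<'E'
from station import env, optics
import cv2,numpy as np
from h import *
t=optics.grab_frame("top");s=optics.grab_frame("side");np.savez("top3.npz",**t)
a=cv2.resize(t["image"][130:265,115:275],None,fx=2.7,fy=2.7,interpolation=2)
b=cv2.resize(s["image"][120:255,160:280],None,fx=2.7,fy=2.7,interpolation=2)
cv2.imwrite("pics/m4.png",np.hstack([a,b]))
d=np.load("cr.npz");o=env.get_obs();p=o["eef_pos"];print(o["time_s"],p,d["R"].T@(p[:2]-d["o"]),o["eef_rot"],o["ft_force"])
P=cloud(t);Q=P.copy();Q[...,:2]=(P[...,:2]-d["o"])@d["R"]
m=(Q[...,2]>62)&(Q[...,2]<76)&(abs(Q[...,0])<40)&(Q[...,1]<10)&(Q[...,1]>-100)
print("handle top",m.sum(),np.percentile(Q[m],[3,50,97],axis=0) if m.sum() else 0)
m=(Q[...,2]>70)&(Q[...,2]<95)&(Q[...,0]<-20)&(Q[...,0]>-120)&(abs(Q[...,1]-60)<60)
print("plate",np.percentile(Q[m],[3,50,97],axis=0))
E
```

```text
15.8333 [425.37658227 186.53857815 175.3601313 ] [-139.1735372    62.14611085] [0.74049395 0.672046   0.00441544 0.00183964] [ 0.81424567 -0.65876895  0.18799969]
handle top 239 [[-19.86324349 -68.37885716  64.69717979]
 [ -6.15665627 -50.0833172   69.21560069]
 [  8.12126738 -31.29147615  71.69896542]]
plate [[-94.9956613   33.24308965  74.53918532]
 [-89.39810483  65.31906501  83.07370879]
 [-83.56139789  99.15276551  85.99965361]]
```

View pics/m4.png

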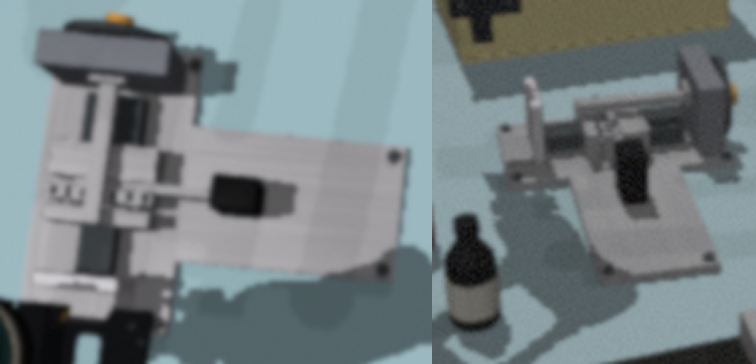

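The jaw has closed 20 mm, with the shoe against the blade at about (130,195) in the left picture. The feeler still stands at (-5.5,-50). Now to regrasp the handle.

Emit:
servo_tool:
  rows:
    - [-2.2,2.7,0,0,0,0,6]
    - [-2.2,2.7,0,0,0,0,6]
    - [-2.2,2.7,0,0,0,0,6]
    - [-2.2,2.7,0,0,0,0,6]
    - [-2.4,2.5,0,0,0,0,6]
    - [0,0,0,0,0,7,6]
    - [0,0,0,0,0,7,6]
    - [0,0,0,0,0,7,6]
    - [0,0,0,0,0,7,6]
    - [0,0,0,0,0,7,6]
    - [0,0,0,0,0,7,6]
    - [0,0,0,0,0,7,6]

```text
time_s: 16.83
eef_pos: [543.1, 60.9, 169.1]
eef_rot: [0.953, 0.301, -0.001, -0.0]
ft_force: [0.1, -0.7, -0.2]
grip_width: 60.0
```

Emit:
servo_tool:
  rows:
    - [0,0,0,0,0,7,6]
    - [0,0,0,0,0,7,6]
    - [0,0,0,0,0,7,6]
    - [0,0,0,0,0,7,6]
    - [0,0,0,0,0,7,6]
    - [0,0,0,0,0,6,6]
    - [0,0,0,0,0,0,6]
    - [0,0,0,0,0,0,6]

```text
time_s: 17.5
eef_pos: [543.3, 61.0, 169.5]
eef_rot: [0.999, -0.047, -0.001, 0.0]
ft_force: [-0.0, -0.7, -0.6]
grip_width: 59.9
```

Emit:
servo_tool:
  rows:
    - [0.45,-0.1,3,0,0,0,6]
    - [0,0,3,0,0,0,6]
    - [0,0,3,0,0,0,6]
    - [0,0,2,0,0,0,6]
    - [0,0,0.6,0,0,0,6]
    - [0,0,0,0,0,0,6]
    - [0,0,0,0,0,0,4]
    - [0,0,0,0,0,0,2.8]
    - [0,0,0,0,0,0,2.0]
    - [0,0,0,0,0,0,2.0]
    - [0,0,0,0,0,0,2.0]

```text
time_s: 18.42
eef_pos: [547.8, 61.8, 55.8]
eef_rot: [0.999, -0.049, -0.001, -0.0]
ft_force: [-4.3, 0.0, 4.7]
grip_width: 29.7
```

Emit:
servo_tool:
  rows:
    - [-0.12,0,-0.05,0,0,0,2]
    - [0,0,0,0,0,0,2]
    - [0,0,0,0,0,0,2]

```text
time_s: 18.67
eef_pos: [547.5, 61.8, 55.8]
eef_rot: [0.999, -0.049, 0.0, -0.0]
ft_force: [-1.2, -0.9, 3.1]
grip_width: 29.8
```

Emit:
servo_tool:
  rows:
    - [0,0.3,0,0,0,0,2]
    - [0,0.4,0,0,0,0,2]
    - [0,0.4,0,0,0,0,2]
    - [0,0.4,0,0,0,0,2]

```text
time_s: 19.0
eef_pos: [546.4, 49.2, 55.8]
eef_rot: [0.999, -0.049, 0.0, -0.002]
ft_force: [-1.4, 11.6, 3.2]
grip_width: 29.4
```

Emit:
servo_tool:
  rows:
    - [-0.05,0.2,-0.1,0,0,0,2]
    - [0,0.2,0,0,0,0,2]

```text
time_s: 19.17
eef_pos: [545.6, 44.2, 56.3]
eef_rot: [0.999, -0.049, 0.001, -0.001]
ft_force: [0.3, 5.3, -2.9]
grip_width: 29.6
```

Emit:
servo_tool:
  rows:
    - [0,0.2,0,0,0,0,2]
    - [0,0.2,0,0,0,0,2]

```text
time_s: 19.33
eef_pos: [545.2, 40.1, 56.1]
eef_rot: [0.999, -0.049, 0.001, -0.001]
ft_force: [1.0, 5.9, -2.3]
grip_width: 29.5
```

With the weight lifted off, the drag is 5.9 N, which gives a nip of about 4.9 N. I'll keep drawing.

Emit:
servo_tool:
  rows:
    - [0,0.4,0,0,0,0,2]
    - [0,0.5,0,0,0,0,2]
    - [0,0.5,0,0,0,0,2]
    - [0,0.5,0,0,0,0,2]
    - [0,0.5,0,0,0,0,2]
    - [0,0.5,0,0,0,0,2]

```text
time_s: 19.83
eef_pos: [542.4, 10.9, 56.1]
eef_rot: [0.999, -0.049, 0.001, -0.001]
ft_force: [1.9, 5.8, -2.4]
grip_width: 29.6
```

Emit:
servo_tool:
  rows:
    - [0,0.7,0,0,0,0,2]
    - [0,1,0,0,0,0,2]
    - [0,1,0,0,0,0,2]
    - [0,1,0,0,0,0,2]
    - [0,1,0,0,0,0,2]
    - [0,1,0,0,0,0,2]
    - [0,1,0,0,0,0,2]
    - [0,0,0,0,0,0,2]
    - [0,0,0,0,0,0,2]

```text
time_s: 20.58
eef_pos: [535.3, -57.5, 56.2]
eef_rot: [0.999, -0.049, -0.0, -0.0]
ft_force: [-0.1, -0.6, -2.1]
grip_width: 29.6
```

Emit:
servo_tool:
  rows:
    - [0,0,-2.5,0,0,0,2]
    - [0,0,-2.5,0,0,0,2]
    - [0,0,-3,0,0,0,2]
    - [-0.6,3.5,0,0,0,0,2]
    - [-0.6,3.5,0,0,0,0,2]
    - [-0.6,3.5,0,0,0,0,2]
    - [-0.6,3.5,0,0,0,0,2]
    - [-0.6,3.5,0,0,0,0,2]
    - [-0.6,3.5,0,0,0,0,2]
    - [-0.6,3.5,0,0,0,0,2]
    - [-0.4,3.5,0,0,0,0,2]
    - [0,0,0,0,0,-3.7,2]

```text
time_s: 21.58
eef_pos: [461.9, -336.4, 136.9]
eef_rot: [1.0, -0.018, 0.001, 0.002]
ft_force: [0.2, 0.2, -2.7]
grip_width: 29.8
```

Emit:
servo_tool:
  rows:
    - [0,0,2.5,0,0,0,2]
    - [0,0,2.5,0,0,0,2]
    - [0,0,1.5,0,0,0,2]
    - [0,0,1.0,0,0,0,2]
    - [0,0,0.5,0,0,0,2]
    - [0,0,0,0,0,0,2]
    - [0,0,0,0,0,0,2]

```text
time_s: 22.17
eef_pos: [463.1, -331.0, 56.7]
eef_rot: [1.0, -0.016, 0.0, 0.0]
ft_force: [0.2, -0.3, -1.4]
grip_width: 29.9
```

Emit:
servo_tool:
  rows:
    - [0,0,0.3,0,0,0,2]
    - [0,0,0.3,0,0,0,2]
    - [0,0,0.1,0,0,0,2]
    - [0,0,0,0,0,0,2]

```text
time_s: 22.5
eef_pos: [462.6, -330.9, 49.4]
eef_rot: [1.0, -0.016, 0.0, 0.0]
ft_force: [-0.5, -0.1, -2.3]
grip_width: 29.9
```

Emit:
servo_tool:
  rows:
    - [0,0,0.1,0,0,0,2]
    - [0,0,0,0,0,0,2]
    - [0,0,0,0,0,0,2]

```text
time_s: 22.75
eef_pos: [462.8, -331.1, 48.8]
eef_rot: [1.0, -0.016, 0.0, 0.0]
ft_force: [-0.9, 1.2, 2.9]
grip_width: 29.7
```

Mat contact at the expected height, so I'm releasing and retreating.

Emit:
servo_tool:
  rows:
    - [0,0,0,0,0,0,4]
    - [0,0,0,0,0,0,6]
    - [0,0,0,0,0,0,6]
    - [0,0,0,0,0,0,6]
    - [0,0,-2,0,0,0,6]
    - [0,0,-3,0,0,0,6]
    - [0,0,-3,0,0,0,6]
    - [0,0,-4,0,0,0,6]
    - [-2.5,-3,0,0,0,0,6]
    - [-2,-3,0,0,0,0,6]
    - [0,-3,0,0,0,0,6]
    - [0,-3,0,0,0,0,6]

```text
time_s: 23.75
eef_pos: [420.3, -208.5, 168.4]
eef_rot: [1.0, -0.017, 0.0, 0.0]
ft_force: [0.7, -0.2, -0.1]
grip_width: 60.0
```

```bash
python3 - <<'E'
from station import env, optics
import cv2,numpy as np
from h import *
t=optics.grab_frame("top");s=optics.grab_frame("side")
cv2.imwrite("pics/end.png",np.hstack([cv2.resize(t["image"],(400,300)),cv2.resize(s["image"],(400,300))]))
d=np.load("cr.npz");P=cloud(t);Q=P.copy();Q[...,:2]=(P[...,:2]-d["o"])@d["R"]
m=(Q[...,2]>70)&(Q[...,2]<95)&(Q[...,0]<-20)&(Q[...,0]>-120)&(abs(Q[...,1]-60)<60)
print("plate",np.percentile(Q[m],[3,50,97],axis=0) if m.sum() else 0)
q=P[160:275,300:400];n,l,st,ce=cv2.connectedComponentsWithStats(((q[...,2]>52)&(q[...,2]<75)).astype(np.uint8))
for i in range(1,n):
    if st[i,4]>20: print(st[i],np.median(q[l==i],0))
print(env.get_obs()["time_s"],env.get_obs()["eef_pos"],env.get_obs()["ft_force"])
E
```

```text
plate [[-94.87706172  33.61689279  77.11742818]
 [-89.16803091  66.07694855  82.94769769]
 [-83.48356689  99.95334905  85.85809086]]
[ 65  23  18  14 241] [ 570.63515141 -324.16628222   61.8493392 ]
23.85 [ 420.57000713 -206.28826541  167.93809799] [-0.33098679 -0.01161478 -0.47796717]
```

View pics/end.png

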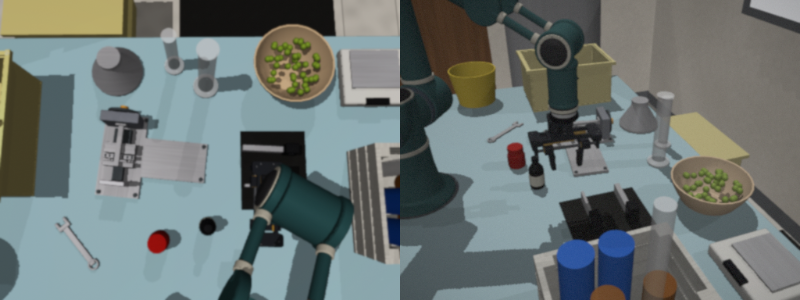

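The side view shows both feelers upright on the mat, at about (600,215) and (625,195). The bottle and cylinder haven't moved, and the push plate is where it was set.

```bash
python3 -c "
from station import order
print(order.hand_in())"
```

```text
the job is handed in; nothing more can be done
None
```

The crusher gap is set with the thin feeler, the feeler is back on the mat, and the job was handed in at about 24 s of the 72 s allowed. `hand_in` reported no verdict.

- **Blade in:** I stood the feeler on the runway, slid the blade in and felt it against the back jaw. The top camera then put the handle 50 mm on the -y side of the mouth.
- **Setting the jaw:** The push settled at about 13 N, then rose 1.6 N/mm to 18.5 N, giving a nip of about 5 N. The jaw moved about 20 mm, so its travel is 20–26 mm given the unknown start, inside the 18–34.5 mm range.
- **Drawing out:** The first drag reading was 11.6 N, with the tool also pressing the feeler onto the plate and the back jaw. Once I took that pressure off, the drag held at 5.8–5.9 N, which agrees with a nip of about 4.9 N.
- **Last checks:**
  - **Jaw:** the push plate was unmoved to within 0.3 mm after the draw.
  - **Spare feeler:** it had not moved.
  - **Glassware and bottle:** the bottle and cylinder stood in place in the pictures; I did not re-measure them.
  - **Thin feeler:** it stood upright on the mat in the side view. The arm hid it from the top camera, so its final position comes from the side picture and the height at which it touched the mat.

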